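# Clear the balance pan and set the specimen cup on it

### The arm

A 6-joint arm with a two-finger parallel gripper is mounted at the origin on the work surface; the furniture and walls round the work are solid. World frame = base frame: x ahead of the robot, y to its left, z up, the work surface at z = 0. Lengths are in m, angles in rad, forces in N, time in s.
With the tool pointing down it reaches from about 0.35 to 0.85 m from the base axis. Payload 8.1 kg.
Tool frame: the origin (TCP) lies between the finger pads; the fingertips stand 14 mm ahead of it and the grasp point (between the pads) lies 5 mm behind it (robot.tip_reach is the z of the fingertips in the tool frame, in m); z points along the fingers, y is the line along which they close (so a half turn about z gives the same grasp; the last joint's range is limited). The gripper opens to 93 mm and grips with 3 to 60 N. Pads are 15 mm wide; open, the fingers measure 128 mm over their backs; the gripper's body (75 mm by 188 mm) begins 65 mm behind the grasp point.
Start: joints at [-1.206, 0.13, 1.488, -0, 1.523, -0.085], TCP at [0.261, -0.54, 0.233] pointing down, gripper open.
Joint ranges: [-2.96, 2.96], [-0.89, 2.26], [0.02, 2.5], [-1.34, 4.48], [0, 2.73], [-2.66, 2.66]. Speed limits (rad/s): [2.39, 2.39, 2.79, 3.14, 3.14, 3.14].

### API

Orientations are given as a rotation vector (axis times angle).
In Python, from plant import robot gives the robot as it stands. The module is installed in compiled form; this text tells all that it offers.
- The arm moves only by the shell command python3 -m handwheel 'ROWS' [FORCE]. ROWS is JSON, a list of rows, each a list of 7 numbers: the closure, from -1 (fully open) to 1 (shut), then the shift along the tool's x, y, z each as a share of 100 cm, from -1 to 1, then the turn, a rotation vector about the tool's x, y, z each as a share of 180 degrees, from -1 to 1. In form: [[grip, tx, ty, tz, rx, ry, rz], ...]. A call has 1 to 20 rows; each row is the pose to reach, as a shift and turn from the pose commanded when the call began, along the tool's axes at that moment, turning the shorter way round; what a row does not reach only later rows make up. A row lasts 1/8 s, in which the tool goes at most 62.5 mm and 10.7 degrees, less where a joint would pass 70% of its speed; a pose out of reach is approached as far as the arm can. A call with a number of a shift or a turn outside -1 to 1 is refused whole. A call with a gripper value outside its range is refused whole. The fingers move at their own pace and stop on an object; FORCE is the grip in N (left out, the last holds). Time passes only in rows, so rows that repeat a pose let the fingers close. It gives the time, the measured TCP pose, the force, the opening and the grip force at its end, in the units of the state.
- robot.read_state(): the state, without advancing time (a new reading comes with each control period).
- robot.read_camera(name): name is "side" or "top" or "wrist"; returns a dict with "frame" (384x512x3 uint8, red, green, blue), "fx", "fy", "cx", "cy" (pixels), "rvec" (rotation vector, rad) and "tvec" (3), from world to camera coordinates, as OpenCV has them; the wrist camera has in their place "T_tool_cam" (4x4, takes a point from camera to tool coordinates, whose origin is the TCP and whose axes are the flange's). Camera axes: x right, y down, z forward; pixel columns grow to the right and rows downward; lengths in m; the calibration is good to about 2 mm. A picture is of the moment at which its call begins: read the wrist's pose just before it. There is no depth.
- robot.close_job(): hands the job in; it is judged then, once.
Trained networks look in a picture, given as the dict that the camera call returned (one of the last four; its "shot" number tells which), for a name from the list of things; names that differ only in an ending like _2 or _b are one class to them, and where a whole thing is asked for, a point or a joint stands for the part that bears it (a point fixed in the world has none). Each returns a list of dicts, best first, with "conf" (0 to 1); they miss things now and then, are a little off and sometimes report something else, mostly with a low value. They report only what shows in the picture. A call takes as long as a camera call. They do not tell look-alikes from the thing itself.
- robot.regions_of(picture, name): "mask" (384x512 bool, what is visible of it) and "rect" ([left, top, right, bottom] in pixels, round what is visible of it).
The state is a dict: "t": time; "q": joint angles; "dq": joint speeds; "joint_torque": joint torques, N m; "tool_pos": TCP position; "orientation": TCP orientation; "force": force on the tool from outside, world axes, zero at the start; "wrist_torque": the same for the moment, N m; "opening": finger opening in m; "gripper_force": force on a finger pad.
Only numpy, scipy, OpenCV 4.12 (cv2) and the standard library are available. Lean on these libraries where they do the work, as an engineer would, in place of code of your own. Each camera call takes 0.05 s, during which the arm holds its last target. There are 200 camera calls.

### The job

A box of microscope slides has been left on the pan of the bench balance. Clear it away by standing it upright in the work tray, then stand the closed specimen cup upright in the middle of the empty pan, ready for weighing.

Things in the scene. Friction and masses are not known exactly. Their poses are not given: they have to be found in the camera images.
- slide_box_center (a point): Centre, half-way up, of the slide box: a flat-sided upright card box, 85 mm long (its x axis), 33 mm wide (its y axis), 46 mm high (z up), dark teal above and white below, about 0.16 kg, loose. It starts standing on the balance pan, near its middle, at any yaw; its narrow 33 mm width can be gripped.
- cup_center (a point): Centre, half-way up, of the closed specimen cup: a round pot 63 mm high with a ribbed red screw lid; body 45 mm in diameter, the lid 50 mm in diameter over the top 13 mm; z up; about 0.06 kg, loose. It stands on the table among an open glass beaker (58 mm wide, 71 mm high) and a conical flask (62 mm wide, 88 mm high), at least 95 mm from their centres; it is the only round pot with a screw lid.
- pan (a point): Centre of the top face of the balance pan, a flat round steel disc 120 mm in diameter, 64 mm above the table; z up. The balance is fixed: a white housing 190 mm (x) by 160 mm (y), its top 44 mm above the table, with a sloped black display on the edge that faces the robot; the pan centre lies 25 mm from the housing's centre, away from the display. The pan does not move under load.
- tray_floor (a point): Centre of the inner floor of the work tray, 3 mm above the table; x and y along its sides, z up. A square beige tray with a black rim, 220 by 217 mm outside, about 195 by 195 mm inside, walls 33 mm high, empty and fixed to the table. Tray and balance may stand on either side.
Not all that is in view belongs to the job. Several things look just like the part that bears cup_center: the one meant starts farthest from the robot's base.

How it is judged:
By the outcome, as a careful person would: the job done as asked, in the order asked, and still so for the second after the job is handed in, with the robot touching nothing.
It also fails if it takes over 56 s, if anything falls off the work surface, if the arm or the gripper's body presses on something with over 40 N, if the wrist force passes 120 N, or if a joint passes its speed limit or range.

## Working session

There is one attempt and no reset: what is moved stays moved. The work goes in short steps, Python scripts to look and compute and a shell command to move; the robot and the scene stay as the last step left them, time stands still between calls to the robot, and variables do not carry over. Pictures are saved under pics/ and viewed, at most 10 in all, crops included, and the job is handed in when it is done.

```bash
mkdir -p pics; cat > h.py <<'E'
import numpy as np, cv2
from scipy.spatial.transform import Rotation as R
from plant import robot
def tool():
    s=robot.read_state(); T=np.eye(4); T[:3,:3]=R.from_rotvec(s["orientation"]).as_matrix(); T[:3,3]=s["tool_pos"]; return T
def shot(n):
    T=tool(); c=robot.read_camera(n)
    if n=="wrist": c["W"]=T@np.array(c["T_tool_cam"])
    else:
        W=np.eye(4); r=R.from_rotvec(np.ravel(c["rvec"])).as_matrix(); W[:3,:3]=r.T; W[:3,3]=-r.T@np.ravel(c["tvec"]); c["W"]=W
    return c
def save(c,n): cv2.imwrite("pics/"+n+".png",cv2.cvtColor(c["frame"],cv2.COLOR_RGB2BGR))
def plane(c,uv,z):
    uv=np.atleast_2d(uv).astype(float); d=np.c_[(uv[:,0]-c["cx"])/c["fx"],(uv[:,1]-c["cy"])/c["fy"],np.ones(len(uv))]@c["W"][:3,:3].T
    o=c["W"][:3,3]; return o+d*((z-o[2])/d[:,2])[:,None]
def proj(c,P):
    P=np.atleast_2d(P); q=(P-c["W"][:3,3])@c["W"][:3,:3]; return np.c_[q[:,0]/q[:,2]*c["fx"]+c["cx"],q[:,1]/q[:,2]*c["fy"]+c["cy"]]
E
python3 - <<'E'
from h import *
s=robot.read_state();print(s["tool_pos"],s["orientation"],s["opening"],s["t"]);print(tool().round(3))
for n in("top","side"):
    c=shot(n);save(c,n+"0");print(n,c["W"].round(3).tolist(),c["fx"])
    for k in("cup_center","slide_box_center","pan","tray_floor"):
        try:
            for r in robot.regions_of(c,k):
                v,u=np.nonzero(r["mask"]);print(k,round(r["conf"],2),r["rect"],u.mean().round(1),v.mean().round(1))
        except Exception as e:print(k,e)
E
```

```text
[ 0.26069636 -0.53980714  0.23158487] [-3.06071028e+00 -7.00179831e-01  3.73454754e-04] 0.09292507274124621 0.0
[[ 0.901  0.435 -0.001  0.261]
 [ 0.435 -0.901  0.002 -0.54 ]
 [ 0.    -0.002 -1.     0.232]
 [ 0.     0.     0.     1.   ]]
top [[0.004, -0.996, 0.084, 0.355], [-1.0, -0.003, 0.018, -0.014], [-0.018, -0.084, -0.996, 1.116], [0.0, 0.0, 0.0, 1.0]] 432.26742364259536
cup_center 0.84 [281.3, 163.9, 305.7, 187.2] 292.1 175.7
cup_center 0.75 [284.7, 202.6, 308.5, 224.5] 295.0 212.2
cup_center 0.73 [253.6, 212.0, 274.3, 232.6] 262.9 220.5
slide_box_center 0.79 [113.2, 176.9, 156.3, 203.2] 134.0 193.2
pan 0.73 [112.9, 178.9, 154.0, 204.6] 133.6 193.2
pan 0.62 [100.0, 163.1, 191.3, 252.9] 147.8 210.7
tray_floor 0.67 [315.8, 110.0, 432.2, 220.5] 371.8 164.9
side [[-0.868, -0.288, 0.405, 0.057], [-0.497, 0.508, -0.703, 0.73], [-0.003, -0.812, -0.584, 0.692], [0.0, 0.0, 0.0, 1.0]] 367.05507809086464
cup_center 0.77 [270.0, 183.4, 285.7, 205.6] 276.5 195.5
cup_center 0.69 [290.1, 208.0, 308.2, 235.6] 300.1 220.4
cup_center 0.52 [297.6, 194.6, 314.0, 209.4] 305.4 200.0
slide_box_center 0.91 [195.0, 252.7, 235.4, 296.5] 215.2 272.1
pan 0.67 [188.0, 258.6, 278.6, 329.8] 236.5 300.0
tray_floor 0.77 [265.3, 151.4, 331.3, 187.4] 296.8 167.6
```

```bash
python3 - <<'E'
from h import *
a=cv2.imread("pics/top0.png")[90:330,60:460];cv2.imwrite("pics/top0c.png",cv2.resize(a,None,fx=2,fy=2,interpolation=cv2.INTER_CUBIC))
c=shot("top")
for k,z in(("cup_center",.063),("slide_box_center",.11),("tray_floor",.033)):
  for r in robot.regions_of(c,k):
    v,u=np.nonzero(r["mask"]);p=np.c_[u,v].astype(np.float32)
    b=cv2.minAreaRect(p);print(k,r["conf"],plane(c,p.mean(0),z).round(3), np.round(b[0],1))
    if k!="cup_center":print(plane(c,cv2.boxPoints(b),z).round(3).tolist())
E
```

```text
cup_center 0.8 [[ 0.455 -0.071  0.063]] [291.5 175. ]
cup_center 0.63 [[ 0.366 -0.079  0.063]] [294.5 211.5]
cup_center 0.58 [[ 0.344 -0.002  0.063]] [262.5 221. ]
slide_box_center 0.98 [[0.408 0.301 0.11 ]] [134.  192.9]
[[0.408, 0.351, 0.11], [0.442, 0.339, 0.11], [0.408, 0.249, 0.11], [0.375, 0.261, 0.11]]
tray_floor 0.96 [[ 0.484 -0.275  0.033]] [372.2 164.8]
[[0.531, -0.128, 0.033], [0.637, -0.321, 0.033], [0.439, -0.422, 0.033], [0.335, -0.231, 0.033]]
```

View pics/top0c.png

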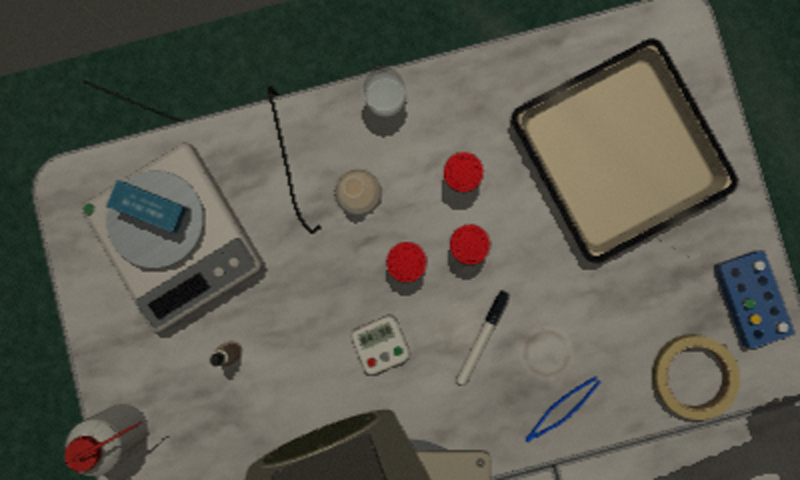

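View pics/side0.png

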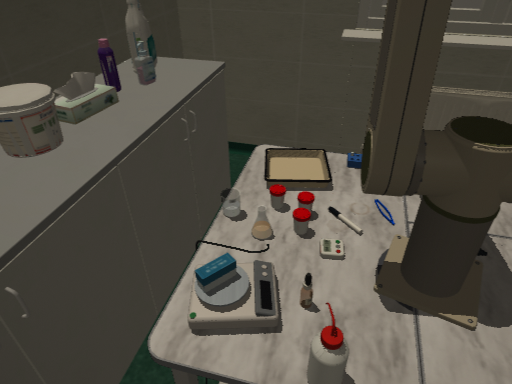

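The top view shows the balance at left with the box on the pan at about pixel (134,193). The tray is at right, around (372,165), and its 220×218 mm rim matches the given size. Three red-lidded cups are at (292,176), (295,212) and (263,221). The farthest from the base is the one at (292,176), about (0.455, -0.071). The beaker and flask stand beyond and to the left of it.

```bash
cat >> h.py <<'E'
def rel(p,psi,T=None):
    "row numbers from the present pose to p with tool x at yaw psi (deg), pointing down"
    T=tool() if T is None else T; a=np.radians(psi); x=np.array([np.cos(a),np.sin(a),0]); z=np.array([0,0,-1.]); M=np.c_[x,np.cross(z,x),z]
    d=T[:3,:3].T@(np.array(p)-T[:3,3]); w=R.from_matrix(T[:3,:3].T@M).as_rotvec()/np.pi
    print("rel",p,psi,d.round(4).tolist(),w.round(4).tolist(),"rows>=",np.ceil(max(np.linalg.norm(d)/.0625,np.linalg.norm(w)*180/10.7)))
E
python3 - <<'E'
from h import *
c=shot("wrist");print(c["T_tool_cam"].round(3),c["fx"])
rel([.46,-.15,.3],69);rel([.40,.25,.3],69)
E
```

```text
[[-0.    -0.967 -0.255  0.072]
 [ 1.     0.    -0.001 -0.001]
 [ 0.001 -0.255  0.967 -0.152]
 [ 0.     0.     0.     1.   ]] 331.01114311366655
rel [0.46, -0.15, 0.3] 69 [0.349, -0.2649, -0.0673] [0.0, 0.0, -0.2402] rows>= 8.0
rel [0.4, 0.25, 0.3] 69 [0.4689, -0.6512, -0.0674] [0.0, 0.0, -0.2402] rows>= 13.0
```

```bash
python3 -m handwheel '[[-1,0.35,-0.265,-0.068,0,0,-0.24],[-1,0.35,-0.265,-0.068,0,0,-0.24],[-1,0.35,-0.265,-0.068,0,0,-0.24],[-1,0.35,-0.265,-0.068,0,0,-0.24],[-1,0.35,-0.265,-0.068,0,0,-0.24],[-1,0.35,-0.265,-0.068,0,0,-0.24],[-1,0.35,-0.265,-0.068,0,0,-0.24],[-1,0.35,-0.265,-0.068,0,0,-0.24],[-1,0.35,-0.265,-0.068,0,0,-0.24],[-1,0.35,-0.265,-0.068,0,0,-0.24],[-1,0.35,-0.265,-0.068,0,0,-0.24],[-1,0.35,-0.265,-0.068,0,0,-0.24]]'
python3 - <<'E'
from h import *
print(tool()[:3].round(3))
c=shot("wrist")
for r in robot.regions_of(c,"cup_center"):
    v,u=np.nonzero(r["mask"]);print(r["conf"],r["rect"],plane(c,[u.mean(),v.mean()],.055).round(3))
save(c,"w1")
rel([.40,.27,.3],69)
E
```

```text
t: 2.25
tool_pos: [0.4605, -0.1504, 0.3005]
orientation: [-2.591, -1.776, 0.0]
force: [-0.7, 0.6, -0.2]
opening: 0.093
gripper_force: 0.0
[[ 0.36   0.933 -0.     0.46 ]
 [ 0.933 -0.36   0.    -0.15 ]
 [-0.    -0.    -1.     0.3  ]]
0.68 [206.9, 80.6, 252.4, 123.0] [[ 0.456 -0.071  0.055]]
0.62 [140.1, 111.9, 189.7, 160.2] [[ 0.369 -0.079  0.055]]
0.62 [93.1, 59.5, 149.7, 102.4] [[ 0.349 -0.003  0.055]]
rel [0.4, 0.27, 0.3] 69 [0.3701, -0.2077, 0.0006] [-0.0, 0.0, -0.0005] rows>= 7.0
```

Cup confirmed at (0.456, -0.071). Next, over the box.

```bash
python3 -m handwheel '[[-1,0.37,-0.208,0,0,0,0],[-1,0.37,-0.208,0,0,0,0],[-1,0.37,-0.208,0,0,0,0],[-1,0.37,-0.208,0,0,0,0],[-1,0.37,-0.208,0,0,0,0],[-1,0.37,-0.208,0,0,0,0],[-1,0.37,-0.208,0,0,0,0],[-1,0.37,-0.208,0,0,0,0],[-1,0.37,-0.208,0,0,0,0],[-1,0.37,-0.208,0,0,0,0],[-1,0.37,-0.208,0,0,0,0]]'
python3 - <<'E'
from h import *
print(tool()[:3].round(3))
c=shot("wrist")
for k,z in(("slide_box_center",.11),("pan",.064)):
  for r in robot.regions_of(c,k):
    v,u=np.nonzero(r["mask"]);p=np.c_[u,v].astype(np.float32);b=cv2.minAreaRect(p)
    print(k,r["conf"],r["rect"],plane(c,b[0],z).round(3),plane(c,cv2.boxPoints(b),z).round(3).tolist())
save(c,"w2")
cv2.imwrite("pics/w2c.png",cv2.resize(cv2.imread("pics/w2.png"),(800,600),interpolation=cv2.INTER_CUBIC))
E
```

```text
t: 3.72
tool_pos: [0.4, 0.2695, 0.3008]
orientation: [2.591, 1.776, 0.0]
force: [-0.0, 0.2, 0.3]
opening: 0.093
gripper_force: 0.0
[[ 0.361  0.933  0.     0.4  ]
 [ 0.933 -0.361  0.     0.269]
 [ 0.     0.    -1.     0.301]]
slide_box_center 0.91 [237.8, 93.5, 271.6, 178.8] [[0.411 0.307 0.11 ]] [[0.411, 0.351, 0.11], [0.441, 0.339, 0.11], [0.411, 0.26, 0.11], [0.379, 0.272, 0.11]]
pan 0.58 [143.9, 44.9, 323.1, 235.0] [[0.383 0.301 0.064]] [[0.264, 0.317, 0.064], [0.415, 0.405, 0.064], [0.498, 0.285, 0.064], [0.347, 0.179, 0.064]]
```

View pics/w2c.png

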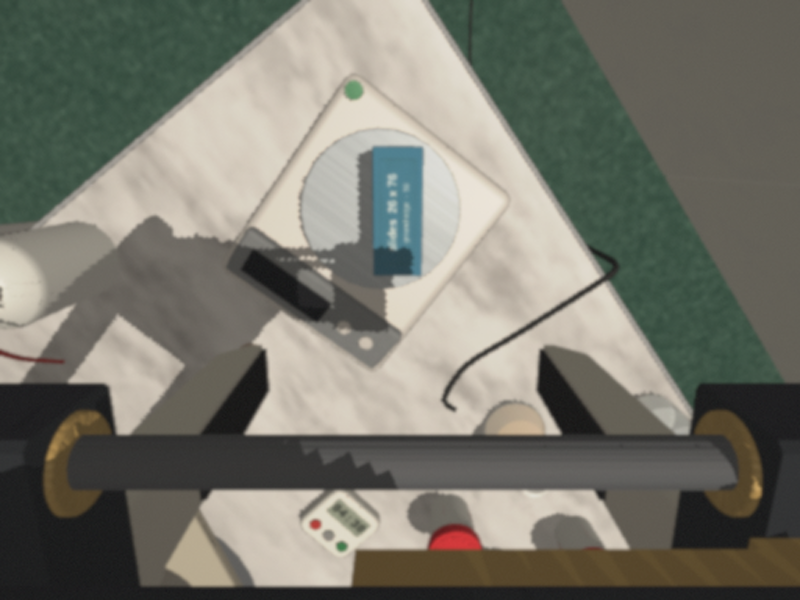

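The wrist view shows the box on the pan at about (254,135) px, with its top face measuring 32×85 mm as expected. The pan disc is centred at about (243,133) px. Next I'll compute the approach and the pan position.

```bash
python3 - <<'E'
from h import *
c=shot("wrist");print("pan",plane(c,[[243.2,133.1],[191.4,133.1],[295,133.1],[243.2,82],[243.2,184.3]],.064).round(3).tolist())
rel([.411,.306,.17],69.2);rel([.411,.306,.086],69.2)
E
```

```text
pan [[0.398, 0.31, 0.064], [0.342, 0.331, 0.064], [0.454, 0.288, 0.064], [0.419, 0.362, 0.064], [0.375, 0.253, 0.064]]
rel [0.411, 0.306, 0.17] 69.2 [0.0376, -0.0024, 0.1308] [0.0001, -0.0001, -0.0016] rows>= 3.0
rel [0.411, 0.306, 0.086] 69.2 [0.0376, -0.0024, 0.2148] [0.0001, -0.0001, -0.0016] rows>= 4.0
```

```bash
python3 -m handwheel '[[-1,0.038,-0.002,0.13,0,0,0],[-1,0.038,-0.002,0.13,0,0,0],[-1,0.038,-0.002,0.13,0,0,0],[-1,0.038,-0.002,0.13,0,0,0],[-1,0.038,-0.002,0.17,0,0,0],[-1,0.038,-0.002,0.2,0,0,0],[-1,0.038,-0.002,0.215,0,0,0],[-1,0.038,-0.002,0.215,0,0,0],[-1,0.038,-0.002,0.215,0,0,0]]'
python3 -m handwheel '[[1,0,0,0,0,0,0],[1,0,0,0,0,0,0],[1,0,0,0,0,0,0],[1,0,0,0,0,0,0],[1,0,0,0,0,0,0],[1,0,0,0,0,0,0],[1,0,0,0,0,0,0],[1,0,0,0,0,0,0]]' 20
```

```text
t: 5.05
tool_pos: [0.4126, 0.3074, 0.0878]
orientation: [2.589, 1.779, 0.005]
force: [-0.2, 0.1, 0.4]
opening: 0.093
gripper_force: 0.0
t: 6.05
tool_pos: [0.4112, 0.3067, 0.0856]
orientation: [-2.589, -1.779, 0.0]
force: [-0.7, 0.5, 0.1]
opening: 0.0327
gripper_force: 20.0
```

```bash
python3 -m handwheel '[[1,0,0,-0.05,0,0,0],[1,0,0,-0.11,0,0,0],[1,0,0,-0.16,0,0,0],[1,0,0,-0.16,0,0,0],[1,0,0,-0.16,0,0,0],[1,0,0,-0.16,0,0,0]]' 20
python3 - <<'E'
from h import *
rel([.4855,-.2755,.22],28.6)
E
```

```text
t: 6.8
tool_pos: [0.4102, 0.3061, 0.2432]
orientation: [-2.589, -1.779, 0.006]
force: [0.6, 0.7, -1.6]
opening: 0.0327
gripper_force: 20.0
rel [0.4855, -0.2755, 0.22] 28.6 [-0.5158, 0.279, 0.0241] [-0.0004, 0.0012, 0.2243] rows>= 10.0
```

```bash
python3 -m handwheel '[[1,-0.03,0.016,0,0,0,0.01],[1,-0.08,0.043,0,0,0,0.03],[1,-0.13,0.07,0,0,0,0.05],[1,-0.18,0.097,0,0,0,0.08],[1,-0.23,0.124,0,0,0,0.1],[1,-0.28,0.151,0,0,0,0.12],[1,-0.33,0.179,0,0,0,0.15],[1,-0.38,0.206,0.01,0,0,0.18],[1,-0.43,0.233,0.015,0,0,0.2],[1,-0.48,0.26,0.02,0,0,0.22],[1,-0.505,0.273,0.024,0,0,0.224],[1,-0.516,0.279,0.024,0,0,0.224],[1,-0.516,0.279,0.024,0,0,0.224],[1,-0.516,0.279,0.024,0,0,0.224],[1,-0.516,0.279,0.024,0,0,0.224]]' 20
python3 - <<'E'
from h import *
s=robot.read_state();print(s["opening"],s["tool_pos"])
c=shot("wrist");save(c,"w3")
rel([.4855,-.2755,.026],28.6)
E
```

```text
t: 8.68
tool_pos: [0.4868, -0.2739, 0.222]
orientation: [3.043, 0.78, 0.001]
force: [0.1, 0.3, -1.6]
opening: 0.0329
gripper_force: 20.0
0.03289315358040154 [ 0.48679723 -0.27394207  0.22197084]
rel [0.4855, -0.2755, 0.026] 28.6 [-0.0018, 0.0005, 0.196] [0.0001, -0.0001, 0.0007] rows>= 4.0
```

View pics/w3.png

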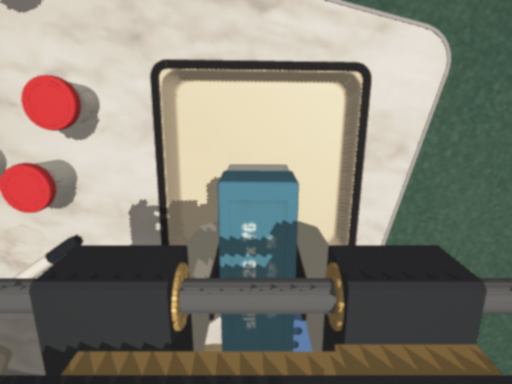

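The box is held squarely at columns 218–297, centred between the tray walls at columns 155 and 370. Lowering it now.

```bash
python3 -m handwheel '[[1,-0.002,0,0.05,0,0,0],[1,-0.002,0,0.1,0,0,0],[1,-0.002,0,0.14,0,0,0],[1,-0.002,0,0.165,0,0,0],[1,-0.002,0,0.18,0,0,0],[1,-0.002,0,0.187,0,0,0],[1,-0.002,0,0.192,0,0,0],[1,-0.002,0,0.195,0,0,0],[1,-0.002,0,0.196,0,0,0],[1,-0.002,0,0.197,0,0,0],[1,-0.002,0,0.197,0,0,0]]' 20
```

```text
t: 10.1
tool_pos: [0.4848, -0.2761, 0.0248]
orientation: [3.044, 0.777, 0.0]
force: [-0.9, 0.3, -2.2]
opening: 0.0332
gripper_force: 20.0
```

```bash
python3 -m handwheel '[[1,0,0,0.001,0,0,0],[1,0,0,0.001,0,0,0],[1,0,0,0.001,0,0,0]]' 20; python3 -m handwheel '[[0,0,0,0.001,0,0,0],[-1,0,0,0.001,0,0,0],[-1,0,0,0.001,0,0,0],[-1,0,0,0.001,0,0,0],[-1,0,0,0.001,0,0,0]]'
```

```text
t: 10.48
tool_pos: [0.485, -0.2762, 0.0244]
orientation: [3.044, 0.777, 0.0]
force: [-2.2, 1.8, 5.3]
opening: 0.0329
gripper_force: 20.0
t: 11.1
tool_pos: [0.4848, -0.276, 0.0226]
orientation: [-3.044, -0.777, 0.0]
force: [0.1, 0.6, 0.9]
opening: 0.0786
gripper_force: 0.0
```

```bash
python3 -m handwheel '[[-1,0,0,-0.01,0,0,0],[-1,0,0,-0.05,0,0,0],[-1,0,0,-0.11,0,0,0],[-1,0,0,-0.17,0,0,0],[-1,0,0,-0.21,0,0,0],[-1,0,0,-0.21,0,0,0],[-1,0,0,-0.21,0,0,0]]'
python3 - <<'E'
from h import *
c=shot("wrist");save(c,"w4");print(robot.read_state()["tool_pos"])
rel([.43,-.075,.23],10)
E
```

```text
t: 11.98
tool_pos: [0.4846, -0.2759, 0.2325]
orientation: [-3.044, -0.777, 0.0]
force: [-1.7, -0.8, -0.5]
opening: 0.0928
gripper_force: 0.0
[ 0.48412008 -0.27559868  0.23139217]
rel [0.43, -0.075, 0.23] 10 [0.0487, -0.202, 0.0017] [-0.0005, 0.0004, 0.1036] rows>= 4.0
```

View pics/w4.png

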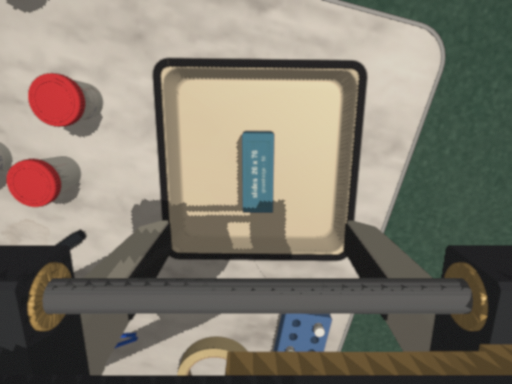

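The box stands upright on the tray floor at about (258,170) px, aligned with the walls. Now to the cup.

```bash
python3 -m handwheel '[[-1,0.049,-0.202,0,0,0,0.104],[-1,0.049,-0.202,0,0,0,0.104],[-1,0.049,-0.202,0,0,0,0.104],[-1,0.049,-0.202,0,0,0,0.104],[-1,0.049,-0.202,0,0,0,0.104],[-1,0.049,-0.202,0,0,0,0.104],[-1,0.049,-0.202,0,0,0,0.104]]'
python3 - <<'E'
from h import *
c=shot("wrist");save(c,"w5")
for r in robot.regions_of(c,"cup_center"):
    m=r["mask"].astype(np.uint8);k=max(cv2.findContours(m,0,2)[0],key=len)
    (u,v),rad=cv2.minEnclosingCircle(k);print(r["conf"],r["rect"],"lid",plane(c,[u,v],.063).round(4),2*rad*np.linalg.norm(plane(c,[u+1,v],.063)-plane(c,[u,v],.063)))
print(robot.read_state()["tool_pos"])
rel([.456,-.071,.12],10);rel([.456,-.071,.023],10)
E
```

```text
t: 12.9
tool_pos: [0.4309, -0.0762, 0.2321]
orientation: [-3.13, -0.27, 0.002]
force: [0.4, -0.3, 0.6]
opening: 0.0931
gripper_force: 0.0
0.69 [167.1, 206.4, 203.5, 262.8] lid [[ 0.3554 -0.007   0.063 ]] 0.06200046507397651
0.61 [226.7, 201.1, 274.9, 254.1] lid [[ 0.3751 -0.0785  0.063 ]] 0.05685023240337008
0.58 [234.0, 125.9, 285.7, 174.3] lid [[ 0.4572 -0.0715  0.063 ]] 0.05015611306317753
[ 0.43092951 -0.07607367  0.23232698]
rel [0.456, -0.071, 0.12] 10 [0.0256, -0.0007, 0.1123] [-0.0001, 0.0002, -0.0008] rows>= 2.0
rel [0.456, -0.071, 0.023] 10 [0.0257, -0.0007, 0.2093] [-0.0001, 0.0002, -0.0008] rows>= 4.0
```

View pics/w5.png

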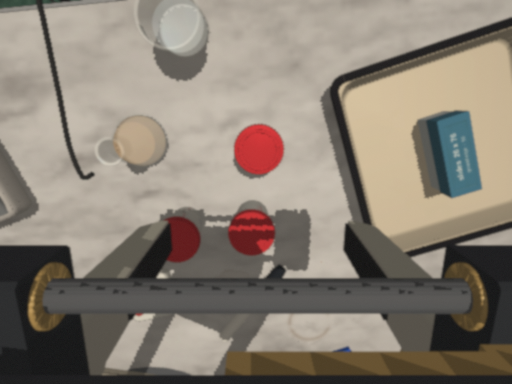

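The target cup's lid is at (260,150) px and measures 50 mm, with clear space on both finger sides. The flask is at (140,140) and the tray wall at (340,120). Descending to grip.

```bash
python3 -m handwheel '[[-1,0.0265,-0.0005,0.04,0,0,0],[-1,0.0265,-0.0005,0.09,0,0,0],[-1,0.0265,-0.0005,0.11,0,0,0],[-1,0.0265,-0.0005,0.11,0,0,0],[-1,0.0265,-0.0005,0.15,0,0,0],[-1,0.0265,-0.0005,0.18,0,0,0],[-1,0.0265,-0.0005,0.2,0,0,0],[-1,0.0265,-0.0005,0.207,0,0,0],[-1,0.0265,-0.0005,0.208,0,0,0],[-1,0.0265,-0.0005,0.208,0,0,0]]'
python3 -m handwheel '[[1,0,0,0,0,0,0],[1,0,0,0,0,0,0],[1,0,0,0,0,0,0],[1,0,0,0,0,0,0],[1,0,0,0,0,0,0],[1,0,0,0,0,0,0],[1,0,0,0,0,0,0]]' 15
```

```text
t: 14.25
tool_pos: [0.458, -0.0706, 0.026]
orientation: [3.129, 0.272, 0.003]
force: [0.6, -0.8, 0.0]
opening: 0.0932
gripper_force: 0.0
t: 15.12
tool_pos: [0.4569, -0.0702, 0.0246]
orientation: [3.13, 0.272, 0.0]
force: [-0.0, -0.6, -0.3]
opening: 0.0496
gripper_force: 15.0
```

The opening of 50 mm means the fingers hold the lid edge high on the pads. I'll regrip with the lid at pad centre.

```bash
python3 -m handwheel '[[0.2,0,0,0,0,0,0],[-0.3,0,0,0,0,0,0],[-0.3,0,0,0,0,0,0],[-0.3,0,0,-0.012,0,0,0],[-0.3,0,0,-0.025,0,0,0],[-0.3,0,0,-0.025,0,0,0],[-0.3,0,0,-0.025,0,0,0],[1,0,0,-0.025,0,0,0],[1,0,0,-0.025,0,0,0],[1,0,0,-0.025,0,0,0],[1,0,0,-0.025,0,0,0],[1,0,0,-0.025,0,0,0]]' 15
python3 -m handwheel '[[1,0,0,-0.02,0,0,0],[1,0,0,-0.06,0,0,0],[1,0,0,-0.11,0,0,0],[1,0,0,-0.16,0,0,0],[1,0,0,-0.18,0,0,0],[1,0,0,-0.18,0,0,0],[1,0,0,-0.18,0,0,0]]'
python3 - <<'E'
from h import *
rel([.397,.308,.23],50)
c=shot("wrist");save(c,"w6")
c=shot("top")
for k in ("pan","slide_box_center"):
  for r in robot.regions_of(c,k): print(k,r["conf"],r["rect"])
cv2.imwrite("pics/top1.png",cv2.resize(cv2.cvtColor(c["frame"],4)[140:260,90:250],None,fx=4,fy=4,interpolation=cv2.INTER_CUBIC))
E
```

```text
t: 16.62
tool_pos: [0.4568, -0.0702, 0.0495]
orientation: [-3.13, -0.272, 0.0]
force: [-1.0, -0.0, -1.0]
opening: 0.0498
gripper_force: 15.0
t: 17.5
tool_pos: [0.4563, -0.07, 0.2281]
orientation: [-3.129, -0.272, 0.003]
force: [-0.4, 0.9, -1.1]
opening: 0.0498
gripper_force: 15.0
rel [0.397, 0.308, 0.23] 50 [0.0068, -0.3826, -0.0016] [-0.0005, 0.0005, -0.2226] rows>= 7.0
pan 0.89 [99.2, 164.2, 191.7, 253.0]
slide_box_center 0.65 [365.4, 148.1, 387.2, 186.2]
```

View pics/w6.png

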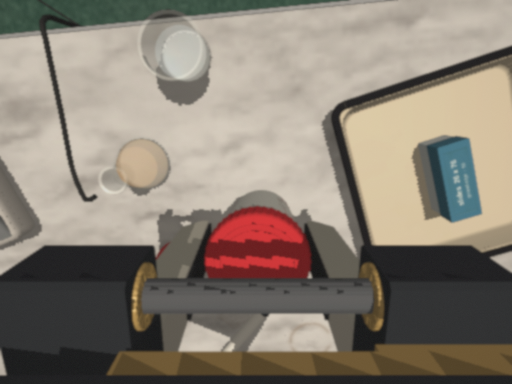

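View pics/top1.png

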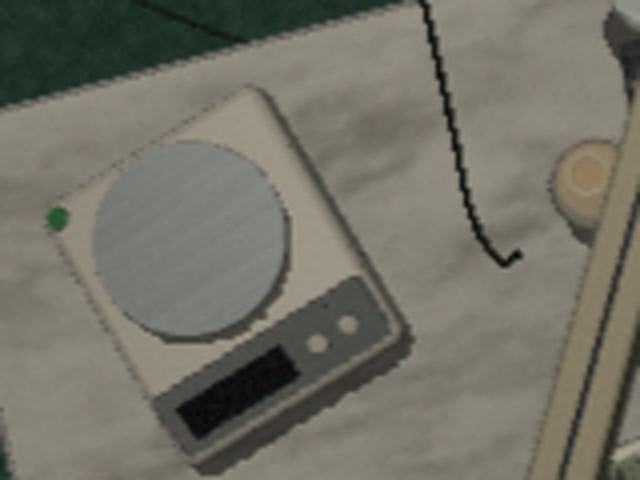

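The cup is held upright by its lid, centred at (258,250) px. The top view shows the pan empty, centred at about (137.6,199.8) px in the full frame.

```bash
python3 -m handwheel '[[1,0,-0.03,0,0,0,-0.01],[1,0,-0.08,0,0,0,-0.04],[1,0.001,-0.13,0,0,0,-0.08],[1,0.002,-0.18,0,0,0,-0.11],[1,0.003,-0.23,0,0,0,-0.15],[1,0.005,-0.28,0,0,0,-0.18],[1,0.006,-0.33,0,0,0,-0.21],[1,0.007,-0.365,0,0,0,-0.223],[1,0.007,-0.383,0,0,0,-0.223],[1,0.007,-0.383,0,0,0,-0.223],[1,0.007,-0.383,0,0,0,-0.223],[1,0.007,-0.383,0,0,0,-0.223]]'
python3 - <<'E'
from h import *
c=shot("top");p=plane(c,[[137.6,199.8],[113,199.8],[162.2,199.8],[137.6,175],[137.6,224.5]],.064);print(p.round(4).tolist())
w=shot("wrist");save(w,"w7")
print(robot.read_state()["tool_pos"])
a=p[0]; print("top",a); P=(a[:2]+[.397,.308])/2
rel([*P,.113],50)
E
```

```text
t: 19.2
tool_pos: [0.3982, 0.3072, 0.2297]
orientation: [2.847, 1.327, 0.0]
force: [0.6, -0.5, -0.6]
opening: 0.0499
gripper_force: 15.0
[[0.3936, 0.3047, 0.064], [0.3933, 0.3652, 0.064], [0.3938, 0.2442, 0.064], [0.4545, 0.3064, 0.064], [0.3335, 0.3029, 0.064]]
[0.39814419 0.30744545 0.22977635]
top [0.3935591  0.30465143 0.064     ]
rel [np.float64(0.39527954775020446), np.float64(0.30632571505458983), 0.113] 50 [-0.0027, -0.0015, 0.1168] [0.0001, -0.0001, -0.0001] rows>= 2.0
```

View pics/w7.png

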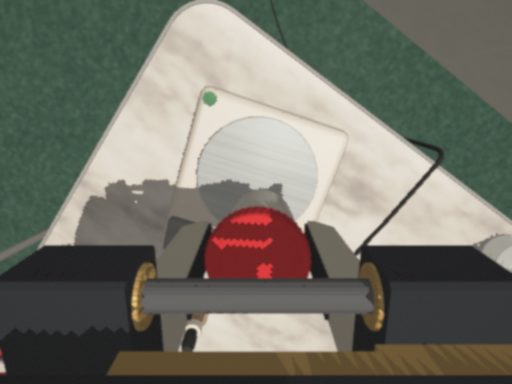

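```bash
python3 - <<'E'
from h import *
w=shot("wrist");print(plane(w,[[257,176],[196,176],[318,176],[257,116.5]],.064).round(4).tolist())
E
python3 -m handwheel '[[1,-0.0027,-0.0015,0.04,0,0,0],[1,-0.0027,-0.0015,0.07,0,0,0],[1,-0.0027,-0.0015,0.09,0,0,0],[1,-0.0027,-0.0015,0.1,0,0,0],[1,-0.0027,-0.0015,0.106,0,0,0],[1,-0.0027,-0.0015,0.11,0,0,0],[1,-0.0027,-0.0015,0.112,0,0,0],[1,-0.0027,-0.0015,0.113,0,0,0],[1,-0.0027,-0.0015,0.113,0,0,0]]'
```

```text
[[0.3983, 0.3086, 0.064], [0.3524, 0.3471, 0.064], [0.4443, 0.27, 0.064], [0.4351, 0.3524, 0.064]]
t: 20.48
tool_pos: [0.395, 0.3073, 0.1169]
orientation: [-2.846, -1.33, -0.001]
force: [0.1, 0.9, -0.7]
opening: 0.0497
gripper_force: 15.0
```

```bash
python3 -m handwheel '[[1,0,0,0.001,0,0,0],[1,0,0,0.002,0,0,0],[1,0,0,0.003,0,0,0],[1,0,0,0.0035,0,0,0],[1,0,0,0.0035,0,0,0]]'
```

```text
t: 21.1
tool_pos: [0.3949, 0.3072, 0.1132]
orientation: [-2.846, -1.329, -0.0]
force: [0.5, -0.5, 1.9]
opening: 0.05
gripper_force: 15.0
```

Contact with the pan (force went from -0.7 to +1.9 N). Releasing and backing off.

```bash
python3 -m handwheel '[[0.1,0,0,0,0,0,0],[-0.3,0,0,0,0,0,0],[-1,0,0,0,0,0,0],[-1,0,0,0,0,0,0],[-1,0,0,0,0,0,0],[-1,0,0,-0.03,0,0,0],[-1,0,0,-0.08,0,0,0],[-1,-0.02,0,-0.14,0,0,0],[-1,-0.04,0,-0.18,0,0,0],[-1,-0.04,0,-0.18,0,0,0],[-1,-0.04,0,-0.18,0,0,0]]'
python3 - <<'E'
from h import *
w=shot("wrist")
for r in robot.regions_of(w,"cup_center"):
    m=r["mask"].astype(np.uint8);k=max(cv2.findContours(m,0,2)[0],key=len)
    (u,v),rad=cv2.minEnclosingCircle(k);print(r["conf"],r["rect"],"lid",plane(w,[u,v],.127).round(4))
s=shot("side")["frame"];a=cv2.resize(s[230:340,160:300],None,fx=4,fy=4);b=w["frame"][40:300]
o=np.zeros((440,560+240,3),np.uint8);o[:,:560]=a;o[:240,560:]=cv2.resize(b[:256,130:386],(240,240));cv2.imwrite("pics/end.png",o[...,::-1])
E
```

```text
t: 22.48
tool_pos: [0.3692, 0.2765, 0.2926]
orientation: [-2.846, -1.329, 0.0]
force: [0.8, 0.5, -0.4]
opening: 0.093
gripper_force: 0.0
0.97 [235.0, 110.4, 286.9, 163.9] lid [[0.3972 0.3058 0.127 ]]
0.64 [354.5, 314.7, 391.3, 347.7] lid [[0.3578 0.0626 0.127 ]]
```

View pics/end.png

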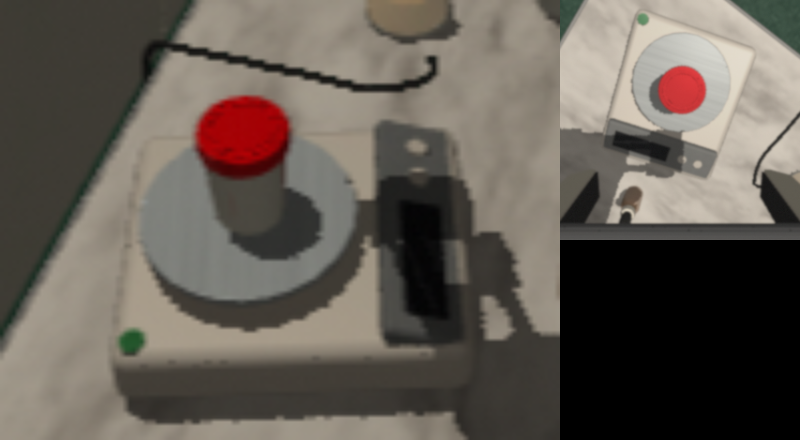

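The cup stands upright in the middle of the empty pan: its lid measures (0.397, 0.306), within about 4 mm of the pan centre. The robot is clear, so I'm handing in.

```bash
python3 -c "
from plant import robot
print(robot.close_job())"
```

```text
the job is handed in; nothing more can be done
None
```

The job is handed in: the slide box is standing upright in the work tray, and the specimen cup that started farthest from the base is upright on the pan, within about 4 mm of its centre, after about 22.5 s of the 56 s allowed.

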